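Turn the sample wheel and start the reader

ROBOT

A 6-joint arm with a two-finger parallel gripper is mounted at the origin on a cart in front of the work surface, level with it; the furniture and walls round the work are solid. World frame = base frame: x ahead of the robot, y to its left, z up, the work surface at z = 0. Lengths are in m, angles in rad, forces in N, time in s.
With the tool pointing down it reaches from about 0.35 to 0.775 m from the base axis. Payload 7.3 kg.
Tool frame: the origin (TCP) lies at the very end of the fingers, on their centre line; the grasp point (between the pads) lies 19 mm behind it; z points along the fingers, y is the line along which they close (so a half turn about z gives the same grasp; the last joint's range is limited). The gripper opens to 92 mm and grips with 3 to 60 N. Pads are 19 mm wide; open, the fingers measure 130 mm over their backs; the gripper's body (75 mm by 190 mm) begins 47 mm behind the grasp point.
Start: joints at [0.986, 0.342, 1.524, -0, 1.275, -0.146], TCP at [0.223, 0.475, 0.227] pointing down, gripper open.
Joint ranges: [-2.53, 2.53], [-0.77, 2.02], [0.04, 2.7], [-1, 4.14], [0.28, 2.66], [-3.11, 3.11]. Speed limits (rad/s): [2.57, 2.57, 3.14, 3.14, 3.14, 3.14].

INTERFACE

Orientations are given as [roll, pitch, yaw] about the fixed x, y, z axes, in that order (R = Rz(yaw) Ry(pitch) Rx(roll)).
In Python, from cell import * gives the robot as it stands.
- The arm moves only by the tool step_arm, never from a script. Its argument "commands" is a list of rows, each a list of 7 numbers: the opening, from 0 (shut) to 1 (fully open), then the shift along the world's x, y, z in cm, then the turn, a rotation vector about the world's x, y, z in rad. A call has 1 to 5 rows; each row is the pose to reach, as a shift and turn from the pose commanded when the call began; what a row does not reach only later rows make up. A row lasts 1/12 s, in which the tool goes at most 41.7 mm and 7.16 degrees, less where a joint would pass 70% of its speed; a pose out of reach is approached as far as the arm can. A call with a gripper value outside its range is refused whole. The fingers move at their own pace and stop on an object; "grip_force" is the grip in N (left out, the last holds). Time passes only in rows, so rows that repeat a pose let the fingers close. It gives the time, the measured TCP pose, the force, the opening and the grip force at its end, in the units of the state.
- observe(): the state, without advancing time (a new reading comes with each control period).
- read_camera(name): name is "scene" or "top" or "wrist"; returns the picture (384x512x3 uint8, red, green, blue); there is no depth.
- camera_model(name): a dict with "vfov" (degrees; the focal length in pixels is half the picture's height over the tangent of half this angle, whatever the lens; pixels are square), "cx", "cy" (the principal point, pixels), "k1" (the pictures are not rectified: a ray, as slopes to the right and down, at radius r is drawn at 1 + k1 r^2 times it, then the intrinsics apply), "world_to_cam" (4x4, takes a point from world to camera coordinates). Camera axes: x right, y up, looking along -z (the intrinsics and any distortion apply to the point x, -y, -z); pixel columns grow to the right and rows downward; lengths in m; the calibration is good to about 2 mm. A picture is of the moment at which its call begins: read the wrist's pose just before it. camera_model takes no time and is no camera call; for the wrist camera it gives the pose at the moment of the call.
- hand_in(): hands the job in; it is judged then, once.
The state is a dict: "time": time; "qpos": joint angles; "qvel": joint speeds; "joint_efforts": joint torques, N m; "tool_pos": TCP position; "tool_rot": TCP orientation; "contact_force": force on the tool from outside, world axes, zero at the start; "torque": the same for the moment, N m; "opening": finger opening in m; "grip_force": force on a finger pad.
Only numpy, scipy, OpenCV 4.12 (cv2) and the standard library are available. Lean on these libraries where they do the work, as an engineer would, in place of code of your own. Each camera call takes 0.05 s, during which the arm holds its last target. There are 200 camera calls.

TASK

Turn the sample wheel by pushing its orange pegs sideways with a fingertip until the vial with the blue cap stands centred under the black ring of the reader, and let the wheel come to rest. Then push the red-tipped start lever all the way over to its other end position, leaving the blue vial under the ring. Do not touch or lift the vials, and leave the other things on the bench where they stand.

Things in the scene. Friction and masses are not known exactly. Their poses are not given: they have to be found in the camera images.
- sample_wheel: aluminium disc 140 mm across; turns either way, no stops, about the upright axis through its origin; stays where left (about 0.6 N at a peg turns it). Origin: axis, underside of disc, 16 mm above the bench. In its frame three open sockets lie 45 mm from the axis at 0, 120, 240 deg from x (rim 24 mm above origin), and six spokes with pegs at 30, 90, 150, 210, 270, 330 deg.
- peg_1 (a point): top centre of one of the six alike orange pegs (the one at 30 deg). The pegs stand upright at the spoke ends, 95 mm from the wheel's axis, 14 mm across, orange from 48 to 98 mm above the bench, with a thin steel stem below. Vial tops are 80 mm above the bench; only the reader's arm and ring stand higher within 100 mm of the axis.
- reader: fixed reader stand carrying the wheel. Origin on the bench on the wheel's axis; its x axis points to the steel column 128 mm away, 136 mm high, on the wheel's far side from the robot. A black arm (106 to 118 mm above the bench) runs from the column back over the wheel to an open black ring, 40 mm outside, 31 mm inside diameter, 105 to 119 mm above the bench.
- station (a point): point on the axis of the reader's black ring, 45 mm from the wheel's axis and 80 mm above the bench: the blue vial's axis shall pass through it.
- vial_2: snap vial of clear glass with a blue cap, 27 mm across at the cap and 56 mm high, standing loose in one of the wheel's three sockets (which socket varies). Origin at the centre of its underside, z up.
- vial_1: snap vial of clear glass with a yellow cap, 27 mm across at the cap and 56 mm high, standing loose in one of the wheel's three sockets (which socket varies). Origin at the centre of its underside, z up.
- vial_3: snap vial of clear glass with a green cap, 27 mm across at the cap and 56 mm high, standing loose in one of the wheel's three sockets (which socket varies). Origin at the centre of its underside, z up.
- start_lever (a joint): start lever angle: 0 (leans to the block's -x side) to 1.0 rad (leans to +x), upright at 0.5; starts at 0 to 0.12; stays where left (about 1 N at its tip moves it). Rod 10 mm across with a red ball of 26 mm at its end, 100 mm from the hinge, which lies along the block's y axis 22 mm above the bench.
- start_lever_base: grey block 70 x 50 x 25 mm, fixed on the bench, that carries the start lever. Origin at the centre of its underside; the lever swings over in the block's x-z plane, towards +x (roughly away from the robot), about a hinge along y above the origin.
- start_lever_tip (a point): centre of the lever's red ball.
- weigh_cup: steel cup 58 mm across, 52 mm high, loose; origin at its underside.
- sample_bottle: white square bottle with a grey cap, 46 x 46 x 100 mm, loose; origin at its underside.
- petri_dish: petri dish 59 mm across, 13 mm high, loose; origin at its underside.
- tape_roll: roll of tape lying flat, 62 mm across, 19 mm high, loose; origin at its underside.
- erlenmeyer_100: small conical flask with pink liquid, 64 mm across, 106 mm high, loose; origin at its underside.

How it is judged:
On the way, in this order (a step that is already met when the one before it is completed fails the run):
1. the blue vial stands under the reader's ring and the wheel is at rest (horizontal distance between vial_2 and station below 0.007 m and angular speed of sample_wheel below 0.1 rad/s and value of joint start_lever below 0.4 rad), for 0.3 s.
2. the start lever is pushed over (value of joint start_lever above 0.8 rad and horizontal distance between vial_2 and station below 0.007 m), for 0.2 s.
At the end, for the whole second after the job is handed in: the blue-capped vial's axis is within 7 mm of the axis of the reader's ring, the wheel is at rest, the start lever is over (above 0.8 rad of 1.0), and all three vials stand upright in their sockets (all of step 2 and angular speed of sample_wheel below 0.1 rad/s and z of each of vial_1, vial_2, vial_3 in the frame of sample_wheel below 0.012 m and angle between each of vial_1, vial_2, vial_3's own z axis and vertical below 0.15 rad); the robot touches nothing.
It fails at once if the start lever is pushed over (past 0.4 rad) while the blue vial is not under the ring (more than 10 mm off) (value of joint start_lever above 0.4 rad and horizontal distance between vial_2 and station above 0.01 m).
It fails at once if a vial is lifted or tipped (z of any of vial_1, vial_2, vial_3 in the frame of sample_wheel above 0.016 m or angle between any of vial_1, vial_2, vial_3's own z axis and vertical above 0.3 rad).
It fails at once if the robot touches a vial (contact force between any of the arm, the fingers and vial_1 above 1 N or contact force between any of the arm, the fingers and vial_2 above 1 N or contact force between any of the arm, the fingers and vial_3 above 1 N).
It fails at once if another thing on the bench is moved by more than 20 mm (distance of any of weigh_cup, sample_bottle, petri_dish, tape_roll, erlenmeyer_100 from where it was at the start of the episode above 0.02 m).
It fails at once if another thing on the bench is tipped (angle between any of weigh_cup, sample_bottle, petri_dish, tape_roll, erlenmeyer_100's own z axis and vertical above 0.3 rad).
It also fails if it takes over 72 s, if anything falls off the work surface, if the arm or the gripper's body presses on something with over 40 N, if the wrist force passes 120 N, or if a joint passes its speed limit or range.

## Working session

There is one attempt and no reset: what is moved stays moved. The work goes in short steps, Python scripts to look and compute and a tool call to move; the robot and the scene stay as the last step left them, time stands still between calls to the robot, and variables do not carry over. Pictures are saved under pics/ and viewed, at most 10 in all, crops included, and the job is handed in when it is done.

Besides the shell and the picture viewer there is one more tool, called after ">>>" as a command line: name --pt "numbers of a row" for each row, then --argument value for the rest. step_arm: Moves the arm, as the interface text tells. Its arguments: {"type":"object","properties":{"commands":{"type":"array"},"grip_force":{"type":"number"}},"required":["commands"]}

```bash
mkdir -p pics
python3 - <<'E'
from cell import *
import cv2,numpy as np
o=observe();print(o['time'],o['tool_pos'],o['tool_rot'],o['opening'])
for n in("scene","top"):
    im=read_camera(n);cv2.imwrite(f"pics/{n}0.png",im[:,:,::-1])
    m=camera_model(n);print(n,m['vfov'],m['cx'],m['cy'],m['k1'],np.round(m['world_to_cam'],3).tolist())
E
```

```text
0.0 [0.22279275 0.47492798 0.22603515] [-3.14005202e+00 -1.91973805e-04  2.70284185e+00] 0.09179541908091188
scene 42.535140531034045 258.92939445836737 194.73826426919433 -0.22032386906739074 [[0.78, -0.626, 0.001, -0.493], [0.398, 0.497, 0.771, -0.279], [-0.483, -0.601, 0.636, -1.223], [0.0, 0.0, 0.0, 1.0]]
top 46.002509112743404 254.365548294714 196.08646116299244 -0.1252925213895521 [[0.017, -1.0, 0.01, -0.046], [0.986, 0.019, 0.164, -0.575], [-0.164, 0.007, 0.986, -1.42], [0.0, 0.0, 0.0, 1.0]]
```

View pics/scene0.png

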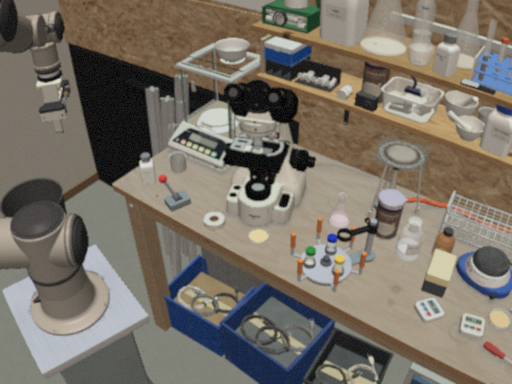

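View pics/top0.png

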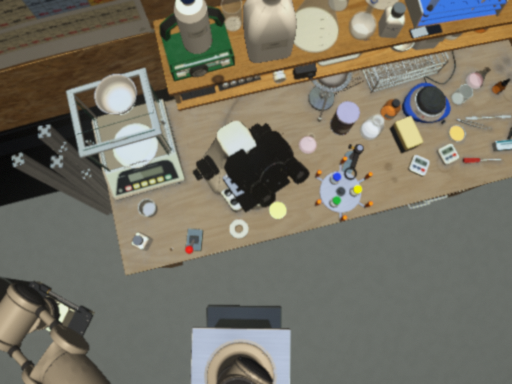

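The pictures show the wheel at about (341,190) in the top view, with the blue cap at about (337,177) and the ring at about (352,172). The lever's red ball is at about (189,249). Next I'll measure these.

```bash
cat > h.py <<'E'
from cell import *
import cv2,numpy as np
def model(n):
    m=camera_model(n);m['f']=192/np.tan(np.radians(m['vfov']/2));return m
def proj(m,p):
    c=(m['world_to_cam']@np.append(p,1))[:3];s=np.array([c[0],-c[1]])/-c[2]
    return s*(1+m['k1']*(s@s))*m['f']+[m['cx'],m['cy']]
def unproj(m,uv,z):
    d=(np.array(uv,float)-[m['cx'],m['cy']])/m['f'];s=d.copy()
    for _ in range(20): s=d/(1+m['k1']*(s@s))
    R=m['world_to_cam'][:3,:3];C=-R.T@m['world_to_cam'][:3,3]
    r=R.T@np.array([s[0],-s[1],-1]);return C+r*(z-C[2])/r[2]
def blobs(im,lo,hi,box,amin=5):
    h=cv2.cvtColor(im,cv2.COLOR_RGB2HSV);k=cv2.inRange(h,lo,hi)
    q=np.zeros_like(k);x0,y0,x1,y1=box;q[y0:y1,x0:x1]=k[y0:y1,x0:x1]
    n,_,st,ce=cv2.connectedComponentsWithStats(q)
    return [(ce[i].round(2),st[i][4]) for i in range(1,n) if st[i][4]>=amin]
def crop(im,box,s,name):
    x0,y0,x1,y1=box
    cv2.imwrite(name,cv2.resize(im[y0:y1,x0:x1,::-1],None,fx=s,fy=s,interpolation=cv2.INTER_CUBIC))
COL=dict(blue=((110,150,80),(130,255,255)),yellow=((25,150,120),(34,255,255)),green=((50,120,60),(85,255,255)),orange=((5,150,120),(18,255,255)))
E
python3 - <<'E'
from h import *
ims=[(n,cv2.imread(f"pics/{n}0.png")[:,:,::-1].copy()) for n in("top","scene")]
for (n,im),box in zip(ims,((300,140,385,230),(270,200,400,310))):
    m=model(n)
    for c,(lo,hi) in COL.items():
        z=.073 if c=='orange' else .078
        for b,a in blobs(im,lo,hi,box): print(n,c,b,a,unproj(m,b,z).round(4)[:2])
m=model("top")
for b,a in blobs(ims[0][1],(0,180,120),(4,255,255),(170,225,210,265)): print('red',b,a,unproj(m,b,.11).round(4))
for b,a in blobs(ims[1][1],(0,170,100),(6,255,255),(145,165,180,195)): print('red sc',b,a,unproj(model("scene"),b,.11).round(4))
crop(ims[0][1],(300,130,390,230),6,"pics/tc.png")
crop(ims[1][1],(270,190,400,310),6,"pics/sc.png")
a=cv2.resize(ims[0][1][200:280,110:300,::-1],None,fx=4,fy=4,interpolation=2);b=cv2.resize(ims[1][1][140:210,120:310,::-1],None,fx=4,fy=4,interpolation=2)
cv2.imwrite("pics/lev.png",np.vstack([a,b]))
E
```

```text
top blue [336.45 176.27] 44 [ 0.6402 -0.2982]
top yellow [357.44 189.02] 52 [ 0.5998 -0.3658]
top green [336.29 199.87] 45 [ 0.5633 -0.2967]
top orange [344.33 158.33] 15 [ 0.7016 -0.326 ]
top orange [318.84 171.84] 19 [ 0.6547 -0.242 ]
top orange [369.83 173.83] 18 [ 0.6518 -0.4091]
top orange [318.24 201.47] 17 [ 0.5578 -0.2394]
top orange [370.11 202.95] 19 [ 0.5561 -0.4075]
top orange [344.29 217.12] 17 [ 0.5089 -0.3227]
scene blue [332.07 237.5 ] 60 [ 0.6396 -0.3006]
scene green [310.22 250.62] 55 [ 0.5612 -0.2991]
scene orange [319.02 224.3 ] 44 [ 0.6525 -0.2378]
scene orange [353.5 228. ] 8 [ 0.716  -0.3085]
scene orange [292.73 239.73] 45 [ 0.5562 -0.2372]
scene orange [352.33 238.22] 9 [ 0.6841 -0.3339]
scene orange [362.57 259.04] 53 [ 0.6488 -0.4035]
scene orange [299.68 266.4 ] 50 [ 0.5065 -0.3193]
scene orange [336.08 276.71] 48 [ 0.5532 -0.4019]
red [188.78 249.18] 40 [0.3971 0.1625 0.11  ]
red sc [162.44 178.78] 27 [0.3991 0.166  0.11  ]
```

View pics/tc.png

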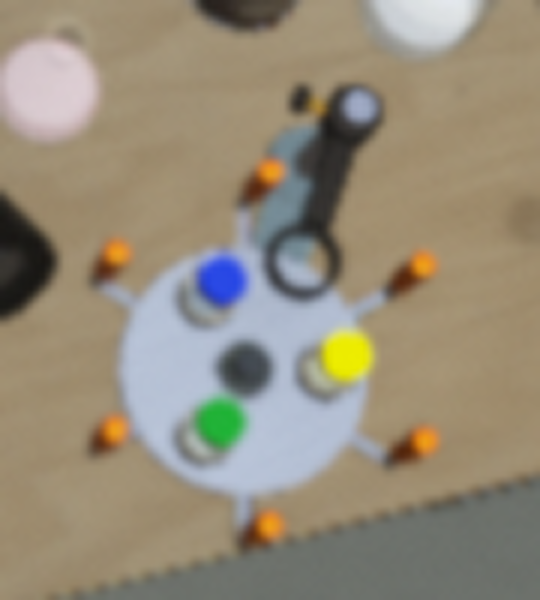

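View pics/lev.png

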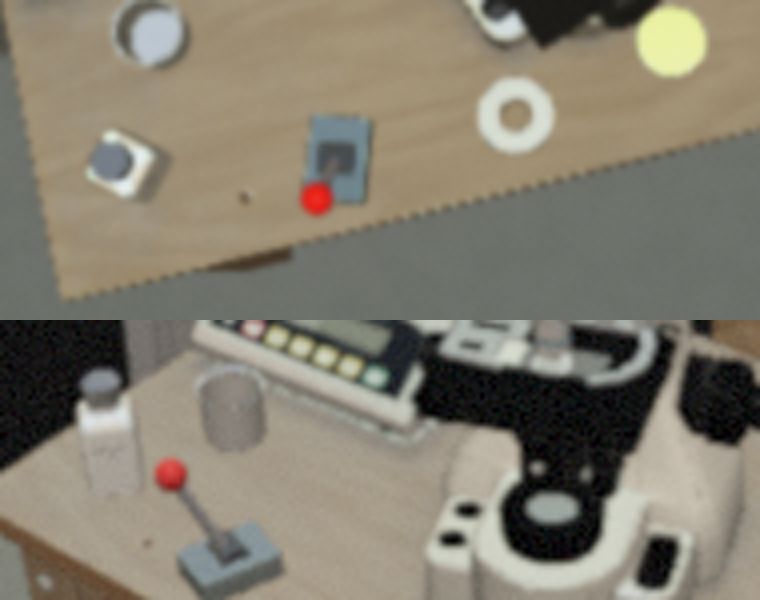

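Run:
```python
from h import *
im=cv2.imread("pics/top0.png")[:,:,::-1].copy();m=model("top");s=model("scene")
big=cv2.resize(im[130:230,300:390],None,fx=6,fy=6,interpolation=2)
# ring: dark ellipse centre
g=cv2.cvtColor(big,cv2.COLOR_RGB2GRAY)
c=cv2.HoughCircles(cv2.GaussianBlur(g,(5,5),0)[200:330,230:370],cv2.HOUGH_GRADIENT,1,30,param1=80,param2=15,minRadius=20,maxRadius=45);print(c)
for uv in ((303,262),): print('ring',unproj(m,((uv[0]+.5)/6-.5+300,(uv[1]+.5)/6-.5+130),.115))
P=np.array([unproj(m,b,.096)[:2] for b,a in blobs(im,(5,180,190),(20,255,255),(300,140,385,230),3)]);print(P.round(4))
ctr,r=cv2.minEnclosingCircle(P.astype(np.float32));print('axis',P.mean(0),r)
d=P-P.mean(0);print(np.degrees(np.arctan2(d[:,1],d[:,0])).round(1),np.hypot(*d.T).round(4))
sc=lambda x,y:((x+.5)/4-.5+110,(y+.5)/4-.5+200)
# block top corners in top crop
for uv in((312,116),(372,121),(364,203),(306,196)): print('block',unproj(m,sc(*uv),.025)[:2].round(4))
```

```text
[[[71.5 60.5 25.6]]]
ring [ 0.64290025 -0.33457109  0.115     ]
[[ 0.6968 -0.3218]
 [ 0.6501 -0.2393]
 [ 0.6472 -0.4038]
 [ 0.5549 -0.2375]
 [ 0.5527 -0.402 ]
 [ 0.5065 -0.3186]]
axis [ 0.60137852 -0.32051074] 0.09525327384471893
[  -0.7   59.   -61.2  119.2 -120.8  178.8] [0.0954 0.0947 0.0951 0.0951 0.0949 0.0949]
block [0.4677 0.1804]
block [0.4646 0.1312]
block [0.3979 0.1355]
block [0.4025 0.1828]
```

>>> step_arm --pt "0 2.5 -3.3 0 0 0 -0.12" --pt "0 5 -6.6 0 0 0 -0.24" --pt "0 7.5 -10 0 0 0 -0.36" --pt "0 10 -13.3 0 0 0 -0.48" --pt "0 12.5 -16.5 0 0 0 -0.6"

```text
time: 0.52
tool_pos: [0.3485, 0.3085, 0.2265]
tool_rot: [-3.141, 0.0, 2.097]
contact_force: [0.7, 1.0, 0.2]
opening: 0.0631
grip_force: 0.0
```

>>> step_arm --pt "0 1 -4 0 0 0 -0.12" --pt "0 2 -8 0 0 0 -0.24" --pt "0 3 -12 0 0 0 -0.36" --pt "0 3.5 -16 0 0 0 -0.48" --pt "0 4 -20 0 0 0 -0.53"

```text
time: 0.93
tool_pos: [0.3878, 0.1084, 0.2265]
tool_rot: [-3.141, 0.0, 1.567]
contact_force: [1.2, -0.5, 0.9]
opening: 0.0298
grip_force: 0.0
```

>>> step_arm --pt "0 0 -4 0 0 0 0" --pt "0 0 -8 0 0 0 0" --pt "0 0 -12 0 0 0 0" --pt "0 0 -16 0 0 0 0" --pt "0 0 -20 0 0 0 0"

```text
time: 1.35
tool_pos: [0.3874, -0.0916, 0.2267]
tool_rot: [3.142, -0.0, 1.573]
contact_force: [1.4, 0.2, -0.2]
opening: 0.0011
grip_force: 0.0
```

>>> step_arm --pt "0 0 -4 0 0 0 0" --pt "0 0 -8 0 0 0 0" --pt "0 1 -12 0 0 0 0" --pt "0 2.5 -15.5 0 0 0 0" --pt "0 4 -19 0 0 0 0"

```text
time: 1.77
tool_pos: [0.4277, -0.2818, 0.2265]
tool_rot: [-3.141, -0.0, 1.571]
contact_force: [1.1, 0.2, 1.1]
opening: 0.0004
grip_force: 0.0
```

>>> step_arm --pt "0 2.5 -3 0 0 0 0" --pt "0 5 -6 0 0 0 0" --pt "0 7.3 -8.3 0 0 0 0" --pt "0 7.3 -8.3 0 0 0 0"

```text
time: 2.1
tool_pos: [0.5033, -0.3666, 0.2242]
tool_rot: [-3.142, 0.0, 1.571]
contact_force: [-1.2, 1.0, -1.1]
opening: 0.0007
grip_force: 0.0
```

>>> step_arm --pt "0 0 0 -4 0 0 0" --pt "0 0 0 -8 0 0 0" --pt "0 0 0 -12 0 0 0" --pt "0 0 0 -15.5 0 0 0" --pt "0 0 0 -15.5 0 0 0"

```text
time: 2.52
tool_pos: [0.497, -0.3589, 0.0641]
tool_rot: [-3.131, -0.01, 1.573]
contact_force: [-0.8, 1.1, -0.8]
opening: 0.0005
grip_force: 0.0
```

Run:
```python
from h import *
m=model("top");print('column',unproj(m,(359.6,147.4),.136))
im=read_camera("scene");crop(im,(270,190,400,310),5,"pics/s1.png")
```

```text
column [ 0.7218984  -0.36195186  0.136     ]
```

View pics/s1.png

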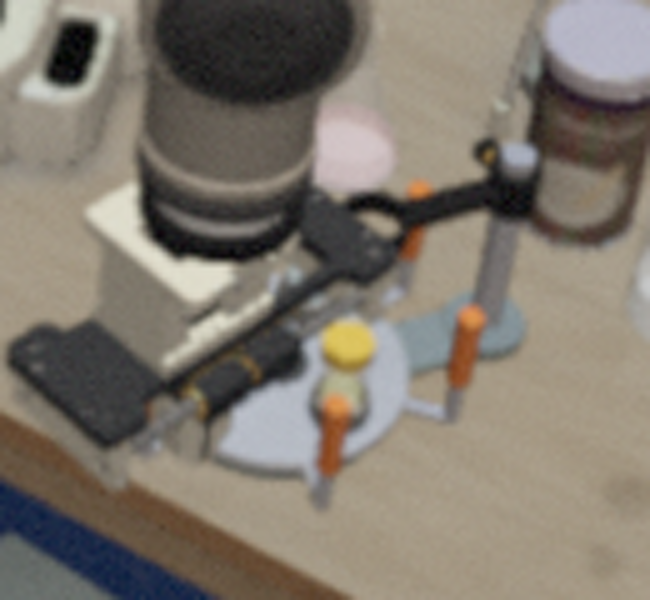

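>>> step_arm --pt "0 0 0.5 0.3 0 0 0" --pt "0 0 1 0.3 0 0 0" --pt "0 0 1.5 0.3 0 0 0" --pt "0 0 2 0.3 0 0 0" --pt "0 0 2.5 0.3 0 0 0"

```text
time: 2.98
tool_pos: [0.5016, -0.3374, 0.0764]
tool_rot: [3.14, 0.002, 1.573]
contact_force: [0.0, -2.0, 1.2]
opening: 0.0004
grip_force: 2.4
```

>>> step_arm --pt "0 0.1 0.6 0 0 0 0" --pt "0 0.2 1.2 0 0 0 0" --pt "0 0.3 1.8 0 0 0 0" --pt "0 0.4 2.4 0 0 0 0" --pt "0 0.6 3 0 0 0 0"

```text
time: 3.4
tool_pos: [0.5071, -0.3071, 0.0747]
tool_rot: [-3.142, -0.0, 1.573]
contact_force: [-1.0, -0.9, 0.1]
opening: 0.0005
grip_force: 0.4
```

>>> step_arm --pt "0 0.2 0.5 0 0 0 0" --pt "0 0.5 1 0 0 0 0" --pt "0 0.8 1.5 0 0 0 0" --pt "0 1.1 2 0 0 0 0" --pt "0 1.1 2 0 0 0 0"

```text
time: 3.82
tool_pos: [0.5187, -0.2865, 0.0746]
tool_rot: [3.141, -0.001, 1.574]
contact_force: [-0.2, 0.3, -0.3]
opening: 0.0002
grip_force: 0.0
```

```bash
cat > w.py <<'E'
from h import *
im=read_camera("top");o=observe();m=model("top");print(o['time'],o['tool_pos'].round(4),o['contact_force'].round(1))
ax=np.array([.6014,-.3205])
for c,(lo,hi) in COL.items():
    for b,a in blobs(im,lo,hi,(300,140,385,230)):
        d=unproj(m,b,.096 if c=='orange' else .079)[:2]-ax;print(c,b,a,d.round(4),np.hypot(*d).round(4),np.degrees(np.arctan2(d[1],d[0])).round(1))
E
python3 w.py
```

```text
3.8667 [ 0.5185 -0.287   0.0747] [ 0.2 -0.4 -0.3]
blue [342.8 171.8] 5 [0.0538 0.0016] 0.0538 1.7
orange [331.35 161.  ] 17 [0.0845 0.0415] 0.0941 26.1
orange [360.29 163.65] 17 [ 0.078  -0.0522] 0.0938 -33.8
orange [314.88 184.56] 16 [0.0067 0.0949] 0.0952 86.0
orange [374.71 189.43] 7 [-0.0051 -0.0968] 0.097 -93.0
```

>>> step_arm --pt "0 0.3 0.4 0 0 0 0" --pt "0 0.6 0.8 0 0 0 0" --pt "0 0.9 1.2 0 0 0 0" --pt "0 1.2 1.5 0 0 0 0" --pt "0 1.3 1.7 0 0 0 0"

```text
time: 4.28
tool_pos: [0.5319, -0.2705, 0.0748]
tool_rot: [3.14, 0.001, 1.573]
contact_force: [1.0, -3.1, -0.8]
opening: 0.0002
grip_force: 1.3
```

```bash
python3 w.py
```

```text
4.3333 [ 0.5319 -0.2703  0.0749] [0.9 0.3 0.5]
orange [337.16 158.95] 19 [0.0917 0.0226] 0.0944 13.8
orange [365.33 167.67] 18 [ 0.0652 -0.0683] 0.0944 -46.3
orange [315.88 178.71] 17 [0.0257 0.0916] 0.0952 74.4
orange [352.5 216.5] 8 [-0.0929 -0.0235] 0.0959 -165.8
```

>>> step_arm --pt "0 0.1 0.1 0 0 0 0" --pt "0 0.2 0.2 0 0 0 0" --pt "0 0.3 0.3 0 0 0 0" --pt "0 0.3 0.3 0 0 0 0"

```text
time: 4.67
tool_pos: [0.5343, -0.2677, 0.0748]
tool_rot: [3.141, 0.0, 1.573]
contact_force: [2.0, -0.9, -0.8]
opening: 0.0005
grip_force: 0.4
```

>>> step_arm --pt "0 0 -1 0 0 0 0" --pt "0 -1 -2 0 0 0 0" --pt "0 -2 -2.5 0 0 0 0" --pt "0 -3 -3 0 0 0 0" --pt "0 -3 -3 0 0 0 0"

```text
time: 5.08
tool_pos: [0.5014, -0.2988, 0.0745]
tool_rot: [-3.14, -0.001, 1.57]
contact_force: [0.9, -0.4, -0.5]
opening: 0.0007
grip_force: 0.0
```

```bash
python3 w.py
```

```text
5.1333 [ 0.5025 -0.2985  0.0747] [ 0.8 -0.4 -0.3]
blue [348.34 174.81] 32 [ 0.0443 -0.0163] 0.0472 -20.3
green [328.56 191.11] 27 [-0.0104  0.0486] 0.0497 102.1
orange [338.35 159.  ] 17 [0.0916 0.0187] 0.0935 11.6
orange [366.21 168.63] 19 [ 0.0621 -0.071 ] 0.0943 -48.9
orange [316.15 177.3 ] 20 [0.0302 0.0907] 0.0957 71.6
orange [321.87 206.53] 15 [-0.063   0.0732] 0.0966 130.7
```

>>> step_arm --pt "0 0 0 3 0 0 0" --pt "0 0 0 6 0 0 0" --pt "0 0 0 9.5 0 0 0" --pt "0 0 0 13 0 0 0" --pt "0 0 0 16 0 0 0"

```text
time: 5.55
tool_pos: [0.5042, -0.2975, 0.2374]
tool_rot: [3.14, 0.001, 1.573]
contact_force: [-0.6, 0.1, 0.4]
opening: 0.0007
grip_force: 0.0
```

>>> step_arm --pt "0 -3 3 0 0 0 0.12" --pt "0 -6 6 0 0 0 0.24" --pt "0 -8.5 9 0 0 0 0.36" --pt "0 -11.5 12 0 0 0 0.48" --pt "0 -12 16 0 0 0 0.6"

```text
time: 5.97
tool_pos: [0.3805, -0.1369, 0.2346]
tool_rot: [-3.14, -0.001, 2.176]
contact_force: [1.9, 0.3, -0.2]
opening: 0.0002
grip_force: 0.0
```

```bash
python3 w.py
python3 - <<'E'
from h import *
im=read_camera("top");crop(im,(300,130,390,230),6,"pics/t2.png")
m=model("top");s=model("scene");im2=read_camera("scene")
b=blobs(im,(0,180,120),(4,255,255),(170,225,210,265));c=blobs(im2,(0,170,100),(6,255,255),(145,165,180,195));print(b,c)
for z in(.1,.11,.12): print(z,[unproj(m,x,z)[:2].round(4) for x,a in b],[unproj(s,x,z)[:2].round(4) for x,a in c])
E
```

```text
6.0167 [ 0.38   -0.1302  0.2347] [-3.3  5.6 -0.2]
blue [348.37 174.6 ] 30 [ 0.045  -0.0164] 0.0479 -20.1
yellow [352.45 199.23] 47 [-0.0353 -0.0282] 0.0451 -141.3
green [329.77 190.45] 47 [-0.0082  0.0447] 0.0454 100.4
orange [338.41 158.76] 17 [0.0924 0.0185] 0.0943 11.3
orange [366.24 168.76] 17 [ 0.0616 -0.0711] 0.0941 -49.1
orange [316.15 177.3 ] 20 [0.0302 0.0907] 0.0957 71.6
orange [372.53 197.65] 17 [-0.0318 -0.0891] 0.0945 -109.6
orange [321.81 206.69] 16 [-0.0635  0.0734] 0.0971 130.9
orange [350.57 216.57] 14 [-0.0933 -0.0174] 0.0949 -169.4
[(array([188.78, 249.18]), np.int32(40))] [(array([162.5 , 178.61]), np.int32(28))]
0.1 [array([0.3975, 0.1639])] [array([0.4053, 0.1787])]
0.11 [array([0.3971, 0.1625])] [array([0.3997, 0.1666])]
0.12 [array([0.3966, 0.1612])] [array([0.3941, 0.1545])]
```

View pics/t2.png

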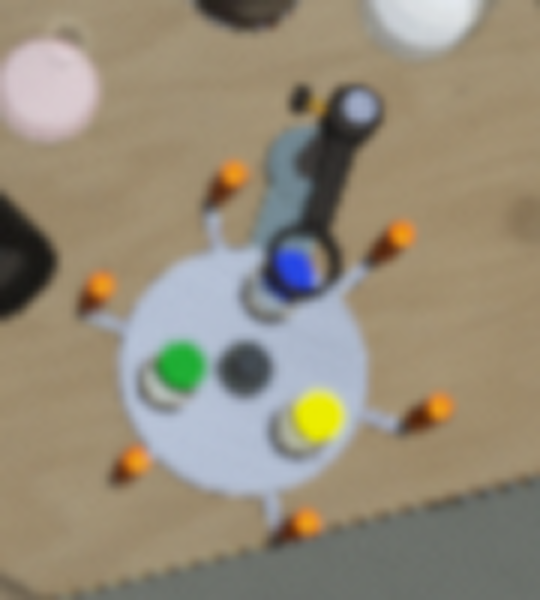

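>>> step_arm --pt "0 0 4 0 0 0 0.12" --pt "0 0 8 0 0 0 0.24" --pt "0 0 12 0 0 0 0.36" --pt "0 -1 16 0 0 0 0.48" --pt "0 -1.5 20 0 0 0 0.6"

```text
time: 6.53
tool_pos: [0.3691, 0.0634, 0.2349]
tool_rot: [3.141, 0.001, 2.776]
contact_force: [0.6, 0.9, -0.8]
opening: 0.0006
grip_force: 0.0
```

>>> step_arm --pt "0 -0.5 4 0 0 0 0.12" --pt "0 -1 8 0 0 0 0.24" --pt "0 -1.4 10 0 0 0 0.32" --pt "0 -1.4 10 0 0 0 0.32"

```text
time: 6.87
tool_pos: [0.3552, 0.1653, 0.2349]
tool_rot: [3.14, 0.0, 3.1]
contact_force: [0.5, -0.6, -0.1]
opening: 0.0005
grip_force: 0.0
```

>>> step_arm --pt "0 0 0 -2 0 0 0" --pt "0 0 0 -4 0 0 0" --pt "0 0 0 -4 0 0 0"

```text
time: 7.12
tool_pos: [0.354, 0.1613, 0.1921]
tool_rot: [-3.14, -0.005, 3.091]
contact_force: [-0.7, -0.7, -0.9]
opening: 0.0002
grip_force: 0.0
```

Descend to z≈0.09.

>>> step_arm --pt "0 0 0.2 -3 0 0 0" --pt "0 -0.2 0.2 -6 0 0 0" --pt "0 -0.2 0.2 -9 0 0 0" --pt "0 -0.2 0.2 -10.5 0 0 0" --pt "0 -0.2 0.2 -10.5 0 0 0"

```text
time: 7.53
tool_pos: [0.3523, 0.1632, 0.0878]
tool_rot: [-3.14, -0.005, 3.09]
contact_force: [-0.7, -0.1, 0.2]
opening: 0.0006
grip_force: 0.0
```

>>> step_arm --pt "0 0.6 0 0 0 0 0" --pt "0 1.2 0 0 0 0 0" --pt "0 1.8 0 0 0 0 0" --pt "0 2.4 0 0 0 0 0" --pt "0 3 -0.1 0 0 0 0"

```text
time: 7.95
tool_pos: [0.3843, 0.1634, 0.0906]
tool_rot: [3.141, 0.002, 3.093]
contact_force: [-1.7, 0.0, 0.7]
opening: 0.0005
grip_force: 0.5
```

>>> step_arm --pt "0 0.7 0 0 0 0 0" --pt "0 1.4 0 0 0 0 0" --pt "0 2.1 -0.1 0 0 0 0" --pt "0 2.8 -0.2 0 0 0 0" --pt "0 3.5 -0.2 0 0 0 0"

```text
time: 8.37
tool_pos: [0.4188, 0.1611, 0.0897]
tool_rot: [-3.142, 0.0, 3.093]
contact_force: [-0.3, -0.7, 0.5]
opening: 0.0002
grip_force: 0.4
```

>>> step_arm --pt "0 0.6 0 0 0 0 0" --pt "0 1.2 0 0 0 0 0" --pt "0 1.8 0 0 0 0 0" --pt "0 2.4 -0.1 0 0 0 0" --pt "0 2.9 -0.1 0 0 0 0"

```text
time: 8.78
tool_pos: [0.4476, 0.1602, 0.0896]
tool_rot: [3.142, -0.0, 3.093]
contact_force: [-0.9, 0.1, 0.9]
opening: 0.0006
grip_force: 0.4
```

>>> step_arm --pt "0 0.3 0 0 0 0 0" --pt "0 0.6 0 0 0 0 0" --pt "0 0.6 0 0 0 0 0"

```text
time: 9.03
tool_pos: [0.4537, 0.1603, 0.0898]
tool_rot: [3.141, 0.001, 3.093]
contact_force: [-0.5, 0.0, 0.3]
opening: 0.0004
grip_force: 0.1
```

Push another 5 mm, then back off, raise and check.

>>> step_arm --pt "0 0.2 0 0 0 0 0" --pt "0 0.4 0 0 0 0 0" --pt "0 0.4 0 0 0 0 0"

```text
time: 9.28
tool_pos: [0.456, 0.1602, 0.0894]
tool_rot: [-3.141, -0.003, 3.093]
contact_force: [-4.3, 0.5, 2.2]
opening: 0.0007
grip_force: 1.8
```

>>> step_arm --pt "0 -2 0 0 0 0 0" --pt "0 -4 0 0 0 0 0" --pt "0 -6 0 0 0 0 0" --pt "0 -8 0 3 0 0 0" --pt "0 -9 0 7 0 0 0"

```text
time: 9.7
tool_pos: [0.363, 0.1597, 0.1581]
tool_rot: [-3.14, -0.008, 3.093]
contact_force: [0.7, 1.3, 0.3]
opening: 0.0
grip_force: 0.0
```

>>> step_arm --pt "0 0 0 4 0 0 0" --pt "0 0 4 8 0 0 0" --pt "0 0 8 8 0 0 0" --pt "0 0 12 8 0 0 0" --pt "0 0 12 8 0 0 0"

```text
time: 10.12
tool_pos: [0.3676, 0.2853, 0.2414]
tool_rot: [3.137, 0.004, 3.095]
contact_force: [-0.3, -0.9, -0.2]
opening: 0.0005
grip_force: 0.0
```

```bash
python3 w.py
python3 - <<'E'
from h import *
im=read_camera("top");s=read_camera("scene")
for n,i,box in(("top",im,(170,210,230,265)),("scene",s,(140,160,210,210))):
    for b,a in blobs(i,(0,170,110),(6,255,255),box): print(n,b,a,unproj(model(n),b,.11).round(4))
cv2.imwrite("pics/l2.png",np.vstack([cv2.resize(im[200:280,110:300,::-1],None,fx=4,fy=4),cv2.resize(s[140:210,120:310,::-1],None,fx=4,fy=4)]))
E
```

```text
10.1667 [0.3673 0.2841 0.2405] [-0.7  1.   0.3]
blue [348.37 174.6 ] 30 [ 0.045  -0.0164] 0.0479 -20.1
yellow [352.45 199.23] 47 [-0.0353 -0.0282] 0.0451 -141.3
green [329.77 190.45] 47 [-0.0082  0.0447] 0.0454 100.4
orange [338.35 159.  ] 17 [0.0916 0.0187] 0.0935 11.6
orange [366.21 168.63] 19 [ 0.0621 -0.071 ] 0.0943 -48.9
orange [316.15 177.3 ] 20 [0.0302 0.0907] 0.0957 71.6
orange [372.41 197.59] 17 [-0.0316 -0.0887] 0.0941 -109.6
orange [321.81 206.69] 16 [-0.0635  0.0734] 0.0971 130.9
orange [350.57 216.57] 14 [-0.0933 -0.0174] 0.0949 -169.4
top [192.   221.76] 41 [0.4814 0.1558 0.11  ]
scene [187.54 169.93] 28 [0.481 0.156 0.11 ]
```

View pics/l2.png

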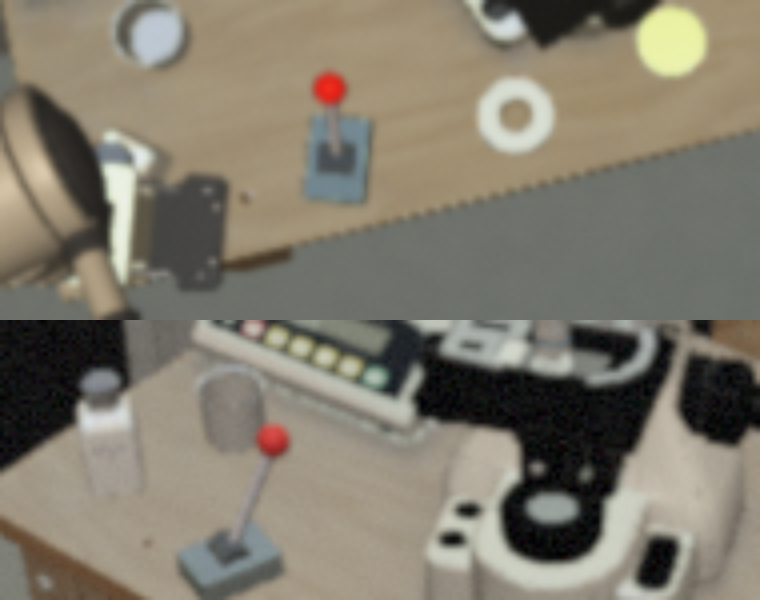

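The lever is fully over: its ball is at about (0.481, 0.156), 48 mm past the hinge. The bottle and cup haven't moved, and the blue vial is still under the ring.

```bash
python3 -c "
from cell import *
print(hand_in())"
```

```text
the job is handed in; nothing more can be done
None
```

The blue vial stands under the reader's ring with the wheel at rest, the start lever is fully over, and the job was handed in at about 10 s; the judge's verdict was not shown.

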